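# Nest the rinse cups on the leaning post

### The job

Put the three steel rinse cups away, nested mouth down on the leaning post of the drip stand: the small cup over the post first, then the medium cup over it, then the large cup over both, each lowered along the post without being dropped until its rim is fully home on the sloping plate, and let go before the next one. Leave the tape dispenser, bottle and resin puck where they stand.

Things in the scene. Friction and masses are not known exactly. Their poses are not given: they have to be found in the camera images.
- cup_small: the smallest of three plain steel cups, standing mouth down (closed end up) at the start. Outer diameter 44 mm at the mouth, tapering straight to 39 mm at the closed end; 56 mm high; wall 2.5 mm, closed end 3 mm thick. Origin: centre of the mouth, in the plane of the rim; z points along the cup's axis to the closed end (up at the start)
- cup_medium: the middle-sized of three plain steel cups, standing mouth down (closed end up) at the start. Outer diameter 57 mm at the mouth, tapering straight to 52 mm at the closed end; 65 mm high; wall 2.5 mm, closed end 3 mm thick. Origin: centre of the mouth, in the plane of the rim; z points along the cup's axis to the closed end (up at the start)
- cup_large: the largest of three plain steel cups, standing mouth down (closed end up) at the start. Outer diameter 70 mm at the mouth, tapering straight to 65 mm at the closed end; 74 mm high; wall 2.5 mm, closed end 3 mm thick. Origin: centre of the mouth, in the plane of the rim; z points along the cup's axis to the closed end (up at the start)
- post: white plastic post, diameter 30 mm, length 48 mm (top 12 mm tapers to 16 mm), square on the sloping aluminium plate, 104 x 110 mm, of the drip stand fixed to the bench. Origin: centre of the post's foot on the plate's upper face, 45 mm above the bench; z runs along the post to its tip, leaning 26 degrees from vertical roughly towards the robot; y is level, across the slope
- tape_dispenser: bystander: red tape dispenser with an amber roll, 100 x 45 x 74 mm; origin: centre of its underside
- rinse_bottle: bystander: white plastic bottle with a black cap, 60 mm in diameter, 150 mm high; origin: centre of its underside
- resin_puck: bystander: amber resin disc, 60 mm in diameter, 26 mm high; origin: centre of its underside
There are look-alikes about, which are no part of the job. What is shaped like the part that bears post but orange or yellow is not meant.

How it is judged (in metres and radians):
On the way, in this order (a step that is already met when the one before it is completed fails the run):
1. the small cup is home on the post and let go (z of cup_small in the frame of post below 0.006 m and distance between cup_small and post below 0.013 m and angle between the z axis of cup_small and the z axis of post, either way round below 0.12 rad and contact force between the fingers and cup_small below 0.1 N), for 0.2 s.
2. the medium cup is home on the post and let go (z of cup_medium in the frame of post below 0.006 m and distance between cup_medium and post below 0.013 m and angle between the z axis of cup_medium and the z axis of post, either way round below 0.12 rad and contact force between the fingers and cup_medium below 0.1 N), for 0.2 s.
3. the large cup is home on the post and let go (z of cup_large in the frame of post below 0.006 m and distance between cup_large and post below 0.013 m and angle between the z axis of cup_large and the z axis of post, either way round below 0.12 rad and contact force between the fingers and cup_large below 0.1 N), for 0.2 s.
At the end, for the whole second after the job is handed in: All three cups are nested mouth down on the post: each cup's mouth centre within 13 mm of the post's foot and less than 6 mm above the plate, its axis within 0.12 rad of the post's, at rest (below 0.02 m/s) and released (all of step 1 and all of step 2 and all of step 3 and linear speed of each of cup_small, cup_medium, cup_large below 0.02 m/s); the robot touches nothing.
It fails at once if the tape dispenser, bottle or resin puck is moved more than 30 mm (distance of any of tape_dispenser, rinse_bottle, resin_puck from where it was at the start of the episode above 0.03 m).
It fails at once if the small cup is dropped (faster than 0.6 m/s with no finger on it) (linear speed of cup_small above 0.6 m/s and contact force between the fingers and cup_small below 0.01 N).
It fails at once if the medium cup is dropped (faster than 0.6 m/s with no finger on it) (linear speed of cup_medium above 0.6 m/s and contact force between the fingers and cup_medium below 0.01 N).
It fails at once if the large cup is dropped (faster than 0.6 m/s with no finger on it) (linear speed of cup_large above 0.6 m/s and contact force between the fingers and cup_large below 0.01 N).
It also fails if it takes over 72 s, if anything falls off the work surface, if the arm or the gripper's body presses on something with over 40 N, if the wrist force passes 120 N, or if a joint passes its speed limit or range.

### The arm

A 6-joint arm with a two-finger parallel gripper is mounted at the origin on the work surface. World frame = base frame: x ahead of the robot, y to its left, z up, the work surface at z = 0. Lengths are in m, angles in degrees, forces in N, time in s.
With the tool pointing down it reaches from about 0.4 to 0.825 m from the base axis. Payload 7 kg.
Tool frame: the origin (TCP) lies midway between the tips of the shut fingers; the grasp point (between the pads) lies 19 mm behind it; z points along the fingers, y is the line along which they close (so a half turn about z gives the same grasp; the last joint's range is limited). The gripper opens to 88 mm and grips with 3 to 60 N. Pads are 19 mm wide; open, the fingers measure 130 mm over their backs; the gripper's body (78 mm by 193 mm) begins 47 mm behind the grasp point.
Start: joints at [-55.628, 20.546, 0.682, 0, -70.136, -16.507], TCP at [0.207, -0.642, 0.2] pointing down, gripper open.
Joint ranges: [-176.03, 176.03], [-82.01, 121.73], [-58.28, 71.71], [-173.87, 95.51], [-174.79, -0.11], [-173.66, 173.66]. Speed limits (degrees/s): [136.94, 136.94, 172.46, 180, 180, 180].

### API

Orientations are given as [roll, pitch, yaw] about the fixed x, y, z axes, in that order (R = Rz(yaw) Ry(pitch) Rx(roll)).
In Python, from plant import get_state, optics, order gives the robot as it stands. The module is installed in compiled form; this text tells all that it offers.
- The arm moves only by the tool send_rows, never from a script. Its argument "moves" is a list of rows, each an object with "slide": the shift along the tool's x, y, z as a fraction of full scale, a list of three; "turn": the turn about the tool's z as a fraction of full scale; "gripper": the opening, from 0 (shut) to 1 (fully open). A call has exactly 5 rows; each row is the pose to reach, as a shift and turn from the pose commanded when the call began, along the tool's axes at that moment; what a row does not reach only later rows make up. Full scale, the value 1, is 150 mm for a shift and 90 degrees for a turn. A row lasts 1/12 s, in which the tool goes at most 41.7 mm and 7.16 degrees, less where a joint would pass 70% of its speed; a pose out of reach is approached as far as the arm can. A call with a number of a shift or a turn outside -1 to 1 is refused whole. A call with a gripper value outside its range is refused whole. The fingers move at their own pace and stop on an object; "newtons" is the grip in N (left out, the last holds). Time passes only in rows, so rows that repeat a pose let the fingers close, or fill a call up. It gives the time, the measured TCP pose, the force, the opening and the grip force at its end, in the units of the state.
- get_state(): the state, without advancing time (a new reading comes with each control period).
- optics.capture(name): name is "side" or "top"; returns a dict with "img" (420x560x3 uint8, red, green, blue), "intrinsics" (3x3 intrinsics, pixels), "origin" and "attitude" of the camera in the world. Camera axes: x right, y down, z forward; pixel columns grow to the right and rows downward; lengths in m; the calibration is good to about 2 mm. A picture is of the moment at which its call begins. There is no depth.
- order.close_job(): hands the job in; it is judged then, once.
Trained networks look in the newest picture that a camera, given by its name, has taken for a name from the list of things; names that differ only in an ending like _2 or _b are one class to them, and where a whole thing is asked for, a point or a joint stands for the part that bears it (a point fixed in the world has none). Each returns a list of dicts, best first, with "p" (0 to 1); they miss things now and then, are a little off and sometimes report something else, mostly with a low value. They report only what shows in the picture. A call takes as long as a camera call. They do not tell look-alikes from the thing itself.
- optics.look_for(camera, name): "location" ([x, y, z] in m, in world coordinates, good to about 4 mm: the middle of the surface that is visible of it).
The state is a dict: "time_s": time; "joints": joint angles; "qd": joint speeds; "joint_torque": joint torques, N m; "tcp_pos": TCP position; "eef_rot": TCP orientation; "contact_force": force on the tool from outside, world axes, zero at the start; "moment": the same for the moment, N m; "gripper_width": finger opening in m; "gripper_force": force on a finger pad.
Only numpy, scipy, OpenCV 4.12 (cv2) and the standard library are available. Lean on these libraries where they do the work, as an engineer would, in place of code of your own. Each camera call takes 0.05 s, during which the arm holds its last target. There are 200 camera calls.

## Working session

There is one attempt and no reset: what is moved stays moved. The work goes in short steps, Python scripts to look and compute and a tool call to move; the robot and the scene stay as the last step left them, time stands still between calls to the robot, and variables do not carry over. Pictures are saved under pics/ and viewed, at most 10 in all, crops included, and the job is handed in when it is done.

Besides the shell and the picture viewer there is one more tool, called after "Request:" by a JSON object that holds its "method" and its "body", one argument or row to a line. send_rows: Moves the arm, as the interface text tells. Shift numbers are shares of 150 mm and turn numbers shares of 90 degrees, none past 1 either way. Its arguments: {"type":"object","properties":{"moves":{"type":"array"},"newtons":{"type":"number"}},"required":["moves"]}

```bash
mkdir -p pics
python3 - <<'E'
from plant import get_state, optics, order
import cv2,numpy as np
np.set_printoptions(precision=4,suppress=True)
for c in ("side","top"):
    d=optics.capture(c); cv2.imwrite(f"pics/{c}0.png",d["img"][:,:,::-1]); print(c,d["intrinsics"],d["origin"],d["attitude"])
    for n in ["cup_small","cup_medium","cup_large","post","tape_dispenser","rinse_bottle","resin_puck"]:
        print(n,[(np.round(r["location"],3).tolist(),round(r["p"],2)) for r in optics.look_for(c,n)][:5])
s=get_state()
print(s["time_s"],s["tcp_pos"],s["eef_rot"],s["gripper_width"])
E
```

```text
side [[433.1443   0.     281.6864]
 [  0.     433.1443 204.7552]
 [  0.       0.       1.    ]] [0.4441 0.8243 1.007 ] [-140.1149    0.8544 -173.6062]
cup_small [([0.513, -0.282, 0.043], 0.71)]
cup_medium [([0.461, -0.034, 0.055], 0.61)]
cup_large [([0.618, -0.064, 0.063], 0.91)]
post [([0.54, 0.249, 0.053], 0.95), ([0.555, 0.477, 0.05], 0.78), ([0.716, 0.209, 0.047], 0.68), ([0.383, 0.374, 0.049], 0.67)]
tape_dispenser [([0.412, -0.346, 0.033], 0.66)]
rinse_bottle [([0.671, -0.286, 0.077], 0.56)]
resin_puck []
top [[479.1179   0.     279.5128]
 [  0.     479.1179 215.9238]
 [  0.       0.       1.    ]] [0.3709 0.0326 1.2373] [-170.8522    0.4851  -90.5372]
cup_small [([0.513, -0.289, 0.059], 0.81)]
cup_medium [([0.453, -0.05, 0.066], 0.56)]
cup_large [([0.616, -0.082, 0.07], 0.67)]
post [([0.544, 0.24, 0.047], 0.92), ([0.385, 0.358, 0.054], 0.85), ([0.554, 0.467, 0.05], 0.77), ([0.72, 0.196, 0.049], 0.56)]
tape_dispenser [([0.411, -0.354, 0.044], 0.93)]
rinse_bottle [([0.672, -0.3, 0.101], 0.91)]
resin_puck [([0.716, 0.042, 0.024], 0.65)]
0.8 [ 0.207  -0.6425  0.2003] [-179.9961    0.0011 -162.1377] 0.08771190077414762
```

View pics/top0.png

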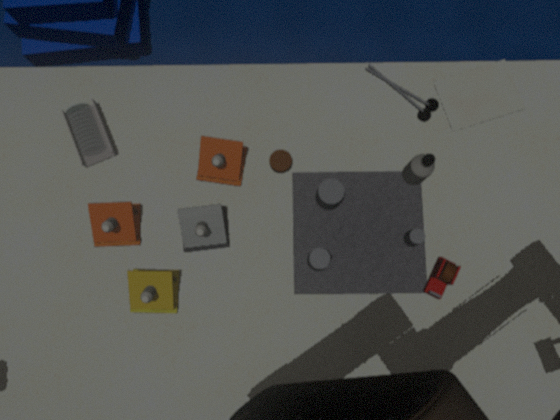

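View pics/side0.png

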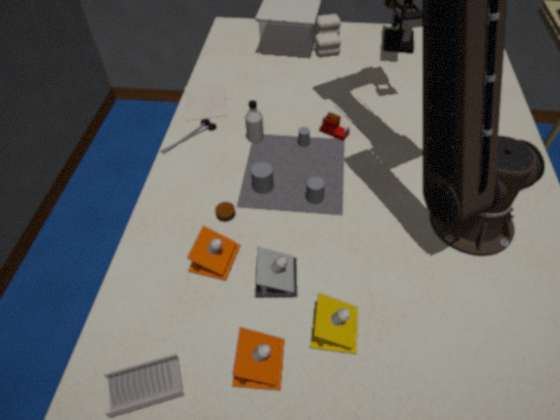

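Candidates for the post's stand in the top view are orange (220,160), orange (113,225), yellow (152,291) and grey aluminium (203,228). I choose the grey one and check it with a close crop.

Run:
```python
import cv2,numpy as np
t=cv2.imread("pics/top0.png");s=cv2.imread("pics/side0.png")
def c(im,x,y,w,h,k,g=1.7):
    a=cv2.resize(im[y:y+h,x:x+w],None,fx=k,fy=k,interpolation=cv2.INTER_CUBIC); return np.clip(a.astype(float)*g,0,255).astype(np.uint8)
cv2.imwrite("pics/crop_stand.png",np.hstack([c(t,172,197,64,60,6.25),c(s,245,240,64,60,6.25)]))
a=np.hstack([c(t,300,170,50,50,5),c(t,295,235,50,50,5),c(t,392,212,50,50,5)])
b=np.hstack([c(s,237,153,50,50,5),c(s,290,165,50,50,5),c(s,279,112,50,50,5)])
cv2.imwrite("pics/crop_cups.png",np.vstack([a,b]))
```

```text
(no output)
```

View pics/crop_stand.png

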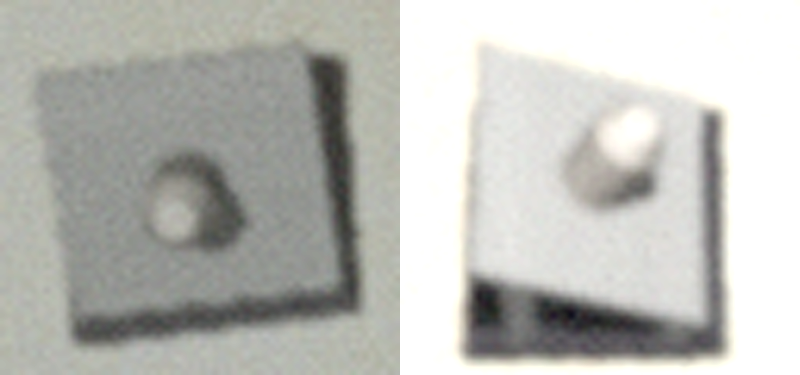

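View pics/crop_cups.png

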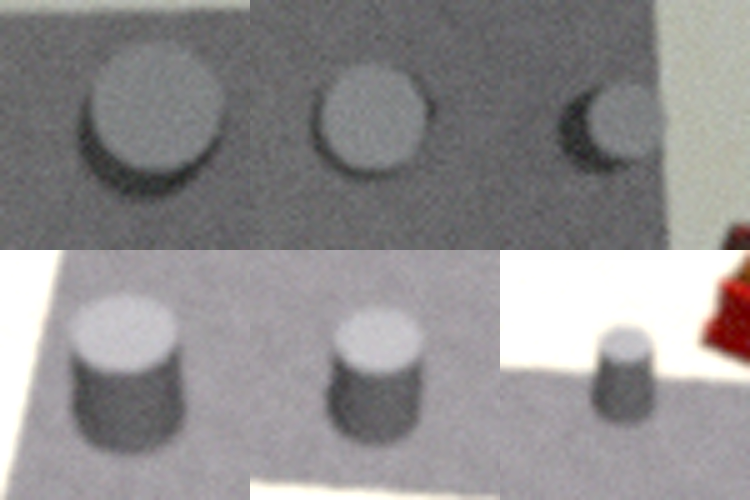

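The crops show the grey stand's post, with its tip at about (200,231) in the top view and (283,260) in the side view. The plate corners and the closed ends of the cups are clear in both views, so I'm triangulating them.

```bash
cat > tri.py <<'E'
import numpy as np
from scipy.spatial.transform import Rotation as R
np.set_printoptions(precision=4,suppress=True)
C={"side":(433.1443,281.6864,204.7552,[0.4441,0.8243,1.007],[-140.1149,0.8544,-173.6062]),
   "top":(479.1179,279.5128,215.9238,[0.3709,0.0326,1.2373],[-170.8522,0.4851,-90.5372])}
def ray(c,p):
    f,cx,cy,o,a=C[c]; d=R.from_euler("xyz",a,degrees=True).apply([(p[0]-cx)/f,(p[1]-cy)/f,1]); return np.array(o),d/np.linalg.norm(d)
def proj(c,X):
    f,cx,cy,o,a=C[c]; q=R.from_euler("xyz",a,degrees=True).inv().apply(np.atleast_2d(X)-o); return q[:,:2]/q[:,2:]*f+[cx,cy]
def tri(pt,ps):
    A=0;b=0;L=[ray("top",pt),ray("side",ps)]
    for o,d in L: P=np.eye(3)-np.outer(d,d);A=A+P;b=b+P@o
    x=np.linalg.solve(A,b); return x,max(np.linalg.norm(np.cross(x-o,d)) for o,d in L)
E
python3 - <<'E'
from tri import *
from scipy.optimize import least_squares
T=lambda u,v:(172+(u+.5)/6.25-.5,197+(v+.5)/6.25-.5)
S=lambda u,v:(245+(u+.5)/6.25-.5,240+(v+.5)/6.25-.5)
pt={"++":T(40,73),"+-":T(305,47),"--":T(342,290),"-+":T(75,318),"tip":T(175,215)}
ps={"++":S(72,275),"+-":S(80,45),"--":S(320,108),"-+":S(305,328),"tip":S(238,122)}
for k in pt: print(k,*tri(pt[k],ps[k]))
def model(p):
    o=p[:3]; r=R.from_euler("ZY",[p[3],-np.radians(26)]); # x up-slope away from robot
    pts=[o+r.apply([sx*p[4]/2+p[6],sy*p[5]/2+p[7],0]) for sx,sy in((1,1),(1,-1),(-1,-1),(-1,1))]+[o+r.apply([0,0,.048])]
    return np.array(pts)
K=["++","+-","--","-+","tip"]
for dims in ((.104,.110),(.110,.104)):
  def f(p):
    X=model([*p[:4],*dims,*p[4:6]]); return np.r_[(proj("top",X)-[pt[k] for k in K]).ravel(),(proj("side",X)-[ps[k] for k in K]).ravel(),p[4:6]*50,(p[2]-.045)*300]
  s=least_squares(f,[.54,.24,.045,0,0,0]); print(dims,s.x,np.degrees(s.x[3]),s.cost,s.fun)
  r=R.from_euler("ZY",[s.x[3],-np.radians(26)]); print(r.apply([0,0,1]))
for n,a,b in [("L",(300+31.4,170+21.2),(237+24.8,153+17)),("M",(295+24.4,235+23.4),(290+25.6,165+18.2)),("S",(392+24.8,212+24),(279+25.1,112+18.8))]:
    a=np.array(a)-.4;b=np.array(b)-.4
    print(n,*tri(a,b))
from plant import get_state
s=get_state();print(s["time_s"])
E
```

```text
++ [0.5826 0.2955 0.0551] 0.0009250915991171554
+- [0.5933 0.1886 0.0588] 0.0009163836546364139
-- [0.4961 0.1787 0.0119] 0.0033038193365770544
-+ [0.4889 0.2876 0.0147] 0.00019663450523503336
tip [0.5217 0.2353 0.0831] 0.00017888470170328102
(0.104, 0.11) [ 0.5433  0.2372  0.0398  0.0889 -0.0039  0.0011] 5.095582371018242 5.84748560922997 [-1.1032  0.4529  0.3637  0.2938 -0.3819  0.3649 -0.4476  0.1233 -0.0071
 -0.1914 -0.1044 -0.6972  1.144  -0.6991 -1.9383 -0.8841  0.2604  0.2649
 -0.3358  0.0139 -0.1932  0.0552 -1.5487]
[-0.4366 -0.0389  0.8988]
(0.11, 0.104) [ 0.5434  0.2373  0.0396  0.0913 -0.004   0.0012] 5.2299499638232305 9.84618296611352 [-0.1363 -0.7029 -1.0474 -0.7235 -1.3728  1.5749  0.9392  1.1936  0.0168
 -0.2037 -1.0583 -1.9244  0.0214  0.067  -0.9617  0.3662  1.4026 -0.4871
 -0.3554  0.046  -0.2014  0.0581 -1.6068]
[-0.4365 -0.04    0.8988]
L [ 0.6222 -0.0884  0.0656] 0.00039466306316061884
M [ 0.4558 -0.0552  0.0597] 0.0008095514653814547
S [ 0.5095 -0.2991  0.0504] 0.0005400536310213259
0.8
```

Run:
```python
from tri import *
T=lambda u,v:(172+(u+.5)/6.25-.5,197+(v+.5)/6.25-.5)
S=lambda u,v:(245+(u+.5)/6.25-.5,240+(v+.5)/6.25-.5)
def at(c,p,z): o,d=ray(c,p); return (o+d*(z-o[2])/d[2])[:2]
for n,a,b,z in [("L",(331,190.8),(261.4,169.6),.074),("M",(319,258),(315.2,182.8),.065),("S",(416.4,235.6),(303.7,130.4),.056),("tip",T(175,215),S(238,122),.0881)]:
    print(n,at("top",a,z),at("side",b,z))
```

```text
L [ 0.62   -0.0875] [ 0.621  -0.0803]
M [ 0.4547 -0.0547] [ 0.4566 -0.0504]
S [ 0.5083 -0.2975] [ 0.5096 -0.2926]
tip [0.5212 0.2344] [0.5211 0.2385]
```

Request:
{"method": "send_rows", "body": {
  "moves": [
    {"slide":[-0.22,0.13,0],"turn":0,"gripper":1},
    {"slide":[-0.44,0.26,0],"turn":0,"gripper":1},
    {"slide":[-0.66,0.4,0],"turn":0,"gripper":1},
    {"slide":[-0.876,0.528,0],"turn":0,"gripper":1},
    {"slide":[-0.876,0.528,0],"turn":0,"gripper":1}
  ]
}}

```text
time_s: 1.22
tcp_pos: [0.3112, -0.5231, 0.2009]
eef_rot: [-180.0, 0.1, -161.9]
contact_force: [-1.2, -0.1, 0.7]
gripper_width: 0.0875
gripper_force: 0.0
```

Request:
{"method": "send_rows", "body": {
  "moves": [
    {"slide":[-0.22,0.13,0],"turn":0,"gripper":1},
    {"slide":[-0.44,0.26,0],"turn":0,"gripper":1},
    {"slide":[-0.66,0.4,0],"turn":0,"gripper":1},
    {"slide":[-0.876,0.528,0],"turn":0,"gripper":1},
    {"slide":[-0.876,0.528,0],"turn":0,"gripper":1}
  ]
}}

```text
time_s: 1.63
tcp_pos: [0.4121, -0.4074, 0.2006]
eef_rot: [-180.0, 0.1, -161.9]
contact_force: [-0.4, -0.9, -0.4]
gripper_width: 0.088
gripper_force: 0.0
```

Request:
{"method": "send_rows", "body": {
  "moves": [
    {"slide":[-0.22,0.13,0],"turn":0.05,"gripper":1},
    {"slide":[-0.44,0.26,0],"turn":0.1,"gripper":1},
    {"slide":[-0.66,0.4,0],"turn":0.137,"gripper":1},
    {"slide":[-0.876,0.528,0],"turn":0.137,"gripper":1},
    {"slide":[-0.876,0.528,0],"turn":0.137,"gripper":1}
  ]
}}

```text
time_s: 2.05
tcp_pos: [0.513, -0.2917, 0.2003]
eef_rot: [-180.0, 0.1, -174.3]
contact_force: [-0.1, -0.6, -0.5]
gripper_width: 0.0878
gripper_force: 0.0
```

Request:
{"method": "send_rows", "body": {
  "moves": [
    {"slide":[0,0,0.2],"turn":0,"gripper":1},
    {"slide":[0,0,0.4],"turn":0,"gripper":1},
    {"slide":[0,0,0.6],"turn":0,"gripper":1},
    {"slide":[0,0,0.67],"turn":0,"gripper":1},
    {"slide":[0,0,0.67],"turn":0,"gripper":1}
  ]
}}

```text
time_s: 2.47
tcp_pos: [0.5074, -0.2949, 0.0971]
eef_rot: [179.9, -0.3, -174.5]
contact_force: [-0.2, 0.2, 1.1]
gripper_width: 0.0875
gripper_force: 0.0
```

```bash
cat > look.py <<'E'
from plant import get_state, optics
import cv2,numpy as np,sys
from tri import proj
def look(name,X,h=30,k=6.25):
    out=[]
    s=get_state(); 
    for c in ("top","side"):
        im=optics.capture(c)["img"][:,:,::-1]
        u,v=np.round(proj(c,X)[0]).astype(int); x0=max(u-h,0);y0=max(v-h,0)
        a=im[y0:y0+2*h,x0:x0+2*h]
        a=np.clip(cv2.resize(a,(400,400),interpolation=cv2.INTER_CUBIC)*1.7,0,255).astype(np.uint8); out.append(a); print(c,"x0,y0",x0,y0,"k",400/2/h)
    cv2.imwrite(f"pics/{name}.png",np.hstack(out))
    print(s["time_s"],np.round(s["tcp_pos"],4),np.round(s["eef_rot"],2),np.round(s["contact_force"],2),round(s["gripper_width"],4))
E
python3 -c "
from look import *
look('grasp1',[.509,-.295,.08],h=40)"
```

```text
top x0,y0 378 194 k 5.0
side x0,y0 264 84 k 5.0
2.4667 [ 0.5074 -0.2949  0.0971] [ 179.89   -0.29 -174.48] [-0.21  0.24  1.1 ] 0.0875
```

View pics/grasp1.png

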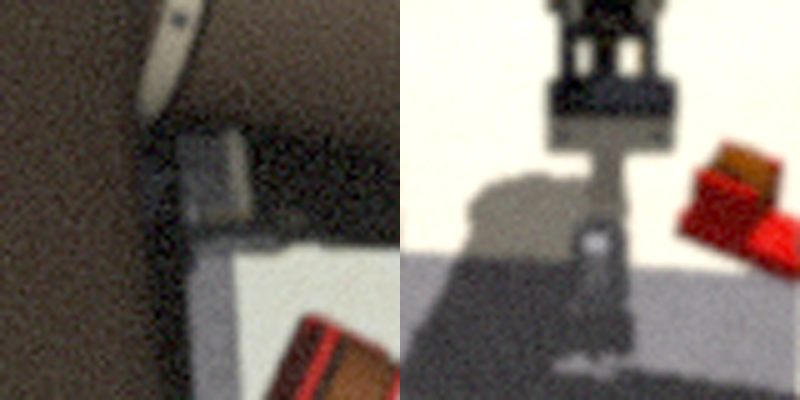

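```bash
python3 -c "
from tri import *
p=np.array([.5074,-.2949]);y=np.array([-.096,.995]);x=np.array([-.995,-.096])
for s in (.044,.065):
  for z in (.0971,.12):
    q=[[*(p+y*s+x*w),z] for w in (-.0095,.0095)]; print(s,z,(proj('side',q)-[264,84])*5+[400,0])
print((proj('side',[.509,-.295,.056])-[264,84])*5+[400,0])
"
```

```text
0.044 0.0971 [[590.0992 225.458 ]
 [619.7834 225.4146]]
0.044 0.12 [[590.8635 197.3867]
 [620.9288 197.3344]]
0.065 0.0971 [[590.5852 247.149 ]
 [620.5603 247.1115]]
0.065 0.12 [[591.3633 219.0801]
 [621.7272 219.0339]]
[[599.6824 229.7329]]
```

Request:
{"method": "send_rows", "body": {
  "moves": [
    {"slide":[-0.017,0,0.15],"turn":0,"gripper":1},
    {"slide":[-0.017,0,0.3],"turn":0,"gripper":1},
    {"slide":[-0.017,0,0.45],"turn":0,"gripper":1},
    {"slide":[-0.017,0,0.54],"turn":0,"gripper":1},
    {"slide":[-0.017,0,0.54],"turn":0,"gripper":1}
  ],
  "newtons": 8
}}

```text
time_s: 2.98
tcp_pos: [0.5115, -0.2951, 0.018]
eef_rot: [180.0, -0.1, -174.5]
contact_force: [0.2, 0.6, -0.9]
gripper_width: 0.0879
gripper_force: 0.0
```

Request:
{"method": "send_rows", "body": {
  "moves": [
    {"slide":[0,0,0],"turn":0,"gripper":0.6},
    {"slide":[0,0,0],"turn":0,"gripper":0.4},
    {"slide":[0,0,0],"turn":0,"gripper":0.3},
    {"slide":[0,0,0],"turn":0,"gripper":0.3},
    {"slide":[0,0,0],"turn":0,"gripper":0.3}
  ],
  "newtons": 8
}}

```text
time_s: 3.4
tcp_pos: [0.5125, -0.2953, 0.0199]
eef_rot: [-180.0, 0.1, -174.5]
contact_force: [1.1, -0.1, 0.4]
gripper_width: 0.0598
gripper_force: 0.0
```

Request:
{"method": "send_rows", "body": {
  "moves": [
    {"slide":[0,0,0],"turn":0,"gripper":0.3},
    {"slide":[0,0,0],"turn":0,"gripper":0.3},
    {"slide":[0,0,0],"turn":0,"gripper":0.3},
    {"slide":[0,0,0],"turn":0,"gripper":0.3},
    {"slide":[0,0,0],"turn":0,"gripper":0.3}
  ]
}}

```text
time_s: 3.82
tcp_pos: [0.512, -0.2951, 0.0188]
eef_rot: [-180.0, 0.0, -174.5]
contact_force: [0.7, 0.0, 2.2]
gripper_width: 0.0393
gripper_force: 8.0
```

Request:
{"method": "send_rows", "body": {
  "moves": [
    {"slide":[0,0,-0.1],"turn":0,"gripper":0.3},
    {"slide":[0,0,-0.3],"turn":0,"gripper":0.3},
    {"slide":[0,0,-0.5],"turn":0,"gripper":0.3},
    {"slide":[0,0,-0.7],"turn":0,"gripper":0.3},
    {"slide":[0,0,-0.9],"turn":0,"gripper":0.3}
  ],
  "newtons": 12
}}

```text
time_s: 4.23
tcp_pos: [0.5114, -0.2949, 0.1548]
eef_rot: [180.0, -0.0, -174.5]
contact_force: [0.6, -0.8, -0.5]
gripper_width: 0.0395
gripper_force: 12.0
```

Request:
{"method": "send_rows", "body": {
  "moves": [
    {"slide":[-0.01,0.08,0],"turn":0,"gripper":0.3},
    {"slide":[-0.03,0.26,0],"turn":0,"gripper":0.3},
    {"slide":[-0.05,0.46,0],"turn":0,"gripper":0.3},
    {"slide":[-0.08,0.67,0],"turn":0,"gripper":0.3},
    {"slide":[-0.1,0.88,0],"turn":0,"gripper":0.3}
  ]
}}

```text
time_s: 4.65
tcp_pos: [0.5137, -0.161, 0.1534]
eef_rot: [180.0, -0.0, -174.5]
contact_force: [0.9, -0.4, -1.6]
gripper_width: 0.0394
gripper_force: 12.0
```

Request:
{"method": "send_rows", "body": {
  "moves": [
    {"slide":[-0.02,0.2,0],"turn":0,"gripper":0.3},
    {"slide":[-0.04,0.4,0],"turn":0,"gripper":0.3},
    {"slide":[-0.06,0.6,0],"turn":0,"gripper":0.3},
    {"slide":[-0.08,0.8,0],"turn":0,"gripper":0.3},
    {"slide":[-0.1,0.98,0],"turn":0,"gripper":0.3}
  ]
}}

```text
time_s: 5.07
tcp_pos: [0.5143, -0.0128, 0.1535]
eef_rot: [180.0, -0.0, -174.5]
contact_force: [0.0, -0.3, -1.2]
gripper_width: 0.0394
gripper_force: 12.0
```

Request:
{"method": "send_rows", "body": {
  "moves": [
    {"slide":[-0.02,0.2,0],"turn":0,"gripper":0.3},
    {"slide":[-0.04,0.4,0],"turn":0,"gripper":0.3},
    {"slide":[-0.06,0.6,0],"turn":0,"gripper":0.3},
    {"slide":[-0.08,0.75,0],"turn":0,"gripper":0.3},
    {"slide":[-0.1,0.88,0],"turn":0,"gripper":0.3}
  ]
}}

```text
time_s: 5.48
tcp_pos: [0.5165, 0.1201, 0.1534]
eef_rot: [180.0, -0.0, -174.4]
contact_force: [0.1, 0.0, -0.9]
gripper_width: 0.0397
gripper_force: 12.0
```

Request:
{"method": "send_rows", "body": {
  "moves": [
    {"slide":[-0.03,0.2,0],"turn":0,"gripper":0.3},
    {"slide":[-0.06,0.4,0],"turn":0,"gripper":0.3},
    {"slide":[-0.09,0.6,0],"turn":0,"gripper":0.3},
    {"slide":[-0.1,0.74,0],"turn":0,"gripper":0.3},
    {"slide":[-0.1,0.78,0],"turn":0,"gripper":0.3}
  ]
}}

```text
time_s: 5.9
tcp_pos: [0.5205, 0.2391, 0.153]
eef_rot: [-180.0, -0.0, -174.4]
contact_force: [0.1, -0.0, 0.0]
gripper_width: 0.0393
gripper_force: 12.0
```

Request:
{"method": "send_rows", "body": {
  "moves": [
    {"slide":[0,0,0.05],"turn":0,"gripper":0.3},
    {"slide":[0,0,0.1],"turn":0,"gripper":0.3},
    {"slide":[0,0,0.15],"turn":0,"gripper":0.3},
    {"slide":[0,0,0.17],"turn":0,"gripper":0.3},
    {"slide":[0,0,0.17],"turn":0,"gripper":0.3}
  ]
}}

```text
time_s: 6.32
tcp_pos: [0.5201, 0.2348, 0.1269]
eef_rot: [-179.9, -0.1, -174.5]
contact_force: [-0.0, 0.3, -1.3]
gripper_width: 0.0393
gripper_force: 12.0
```

```bash
python3 -c "
from look import *
look('over1',[.525,.235,.11],h=35)
for c in ('top','side'): print(c,[(np.round(r['location'],3).tolist(),round(r['p'],2)) for r in optics.look_for(c,'cup_small')])
"
```

```text
top x0,y0 163 193 k 5.714285714285714
side x0,y0 246 218 k 5.714285714285714
6.3167 [0.5201 0.2348 0.1269] [-179.93   -0.11 -174.54] [-0.01  0.33 -1.28] 0.0393
top []
side []
```

View pics/over1.png

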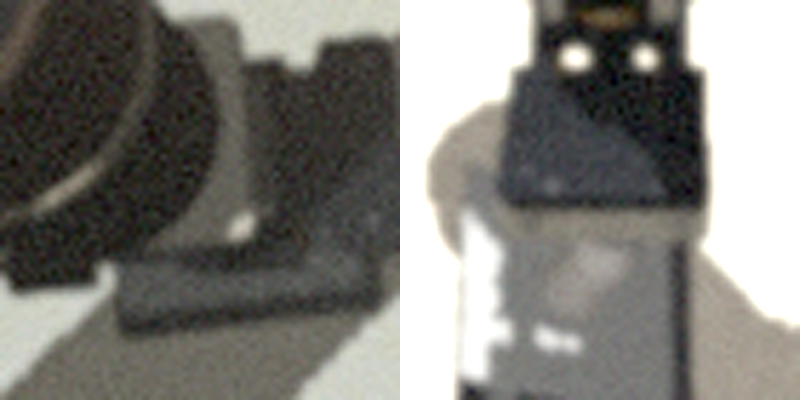

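Request:
{"method": "send_rows", "body": {
  "moves": [
    {"slide":[-0.046,0.01,0],"turn":0,"gripper":0.3},
    {"slide":[-0.046,0.01,0.05],"turn":0,"gripper":0.3},
    {"slide":[-0.046,0.01,0.1],"turn":0,"gripper":0.3},
    {"slide":[-0.046,0.01,0.15],"turn":0,"gripper":0.3},
    {"slide":[-0.046,0.01,0.18],"turn":0,"gripper":0.3}
  ],
  "newtons": 7
}}

```text
time_s: 6.93
tcp_pos: [0.5267, 0.2378, 0.0995]
eef_rot: [-179.9, -0.1, -174.5]
contact_force: [0.1, -0.1, -1.1]
gripper_width: 0.0401
gripper_force: 7.0
```

Request:
{"method": "send_rows", "body": {
  "moves": [
    {"slide":[0,0,0.02],"turn":0,"gripper":0.3},
    {"slide":[0,0,0.04],"turn":0,"gripper":0.3},
    {"slide":[0,0,0.06],"turn":0,"gripper":0.3},
    {"slide":[0,0,0.07],"turn":0,"gripper":0.3},
    {"slide":[0,0,0.07],"turn":0,"gripper":0.3}
  ]
}}

```text
time_s: 7.35
tcp_pos: [0.5273, 0.2383, 0.0905]
eef_rot: [-180.0, -0.0, -174.5]
contact_force: [1.2, -0.7, -0.8]
gripper_width: 0.04
gripper_force: 7.0
```

Request:
{"method": "send_rows", "body": {
  "moves": [
    {"slide":[0,-0.008,0.02],"turn":0,"gripper":0.3},
    {"slide":[0,-0.008,0.04],"turn":0,"gripper":0.3},
    {"slide":[0,-0.008,0.06],"turn":0,"gripper":0.3},
    {"slide":[0,-0.008,0.08],"turn":0,"gripper":0.3},
    {"slide":[0,-0.008,0.08],"turn":0,"gripper":0.3}
  ]
}}

```text
time_s: 7.77
tcp_pos: [0.5273, 0.237, 0.0781]
eef_rot: [-180.0, -0.0, -174.5]
contact_force: [0.3, 0.1, -2.2]
gripper_width: 0.0395
gripper_force: 7.0
```

```bash
python3 -c "
from plant import *
s=get_state(); print(s['tcp_pos'],s['contact_force'],s['moment'],s['gripper_width'])"
```

```text
[0.52731837 0.23701032 0.07808473] [ 0.29856026  0.11554201 -2.22534427] [ 0.04664704 -0.17901835  0.02720324] 0.03946887928199665
```

Request:
{"method": "send_rows", "body": {
  "moves": [
    {"slide":[0.004,0,0.02],"turn":0,"gripper":0.3},
    {"slide":[0.008,0,0.04],"turn":0,"gripper":0.3},
    {"slide":[0.012,0,0.06],"turn":0,"gripper":0.3},
    {"slide":[0.012,0,0.08],"turn":0,"gripper":0.3},
    {"slide":[0.012,0,0.08],"turn":0,"gripper":0.3}
  ]
}}

```text
time_s: 8.18
tcp_pos: [0.5254, 0.2368, 0.066]
eef_rot: [-180.0, -0.0, -174.5]
contact_force: [0.4, 0.9, -1.6]
gripper_width: 0.0398
gripper_force: 7.0
```

Request:
{"method": "send_rows", "body": {
  "moves": [
    {"slide":[0,0,0.02],"turn":0,"gripper":0.3},
    {"slide":[0,0,0.03],"turn":0,"gripper":0.3},
    {"slide":[0,0,0.04],"turn":0,"gripper":0.3},
    {"slide":[0,0,0.04],"turn":0,"gripper":0.3},
    {"slide":[0,0,0.04],"turn":0,"gripper":0.3}
  ]
}}

```text
time_s: 8.6
tcp_pos: [0.5246, 0.2363, 0.0608]
eef_rot: [-179.9, -0.1, -174.5]
contact_force: [-5.7, 0.5, 6.2]
gripper_width: 0.0398
gripper_force: 7.1
```

Request:
{"method": "send_rows", "body": {
  "moves": [
    {"slide":[0,0,0],"turn":0,"gripper":0.6},
    {"slide":[0,0,0],"turn":0,"gripper":0.9},
    {"slide":[0,0,0],"turn":0,"gripper":1},
    {"slide":[0,0,0],"turn":0,"gripper":1},
    {"slide":[0,0,0],"turn":0,"gripper":1}
  ]
}}

```text
time_s: 9.02
tcp_pos: [0.5259, 0.2371, 0.0607]
eef_rot: [180.0, 0.0, -174.5]
contact_force: [0.3, -0.3, 0.4]
gripper_width: 0.0678
gripper_force: 0.0
```

Request:
{"method": "send_rows", "body": {
  "moves": [
    {"slide":[0,0,-0.05],"turn":0,"gripper":1},
    {"slide":[0,0,-0.2],"turn":0,"gripper":1},
    {"slide":[0,0,-0.45],"turn":0,"gripper":1},
    {"slide":[0,0,-0.7],"turn":0,"gripper":1},
    {"slide":[0,0,-0.9],"turn":0,"gripper":1}
  ]
}}

```text
time_s: 9.43
tcp_pos: [0.5263, 0.2371, 0.1992]
eef_rot: [180.0, 0.1, -174.4]
contact_force: [1.9, 0.5, -0.4]
gripper_width: 0.0876
gripper_force: 0.0
```

Request:
{"method": "send_rows", "body": {
  "moves": [
    {"slide":[0.06,-0.2,0],"turn":0,"gripper":1},
    {"slide":[0.13,-0.4,0],"turn":0,"gripper":1},
    {"slide":[0.2,-0.6,0],"turn":0,"gripper":1},
    {"slide":[0.26,-0.8,0],"turn":0,"gripper":1},
    {"slide":[0.32,-0.937,0],"turn":0,"gripper":1}
  ]
}}

```text
time_s: 9.85
tcp_pos: [0.4909, 0.0905, 0.1965]
eef_rot: [180.0, 0.0, -174.5]
contact_force: [0.5, 0.3, -0.8]
gripper_width: 0.0878
gripper_force: 0.0
```

Request:
{"method": "send_rows", "body": {
  "moves": [
    {"slide":[0.06,-0.2,0],"turn":0,"gripper":1},
    {"slide":[0.13,-0.4,0],"turn":0,"gripper":1},
    {"slide":[0.2,-0.6,0],"turn":0,"gripper":1},
    {"slide":[0.26,-0.8,0],"turn":0,"gripper":1},
    {"slide":[0.32,-0.937,0],"turn":0,"gripper":1}
  ]
}}

```text
time_s: 10.27
tcp_pos: [0.4567, -0.054, 0.1965]
eef_rot: [-180.0, 0.0, -174.5]
contact_force: [0.7, -0.8, 0.7]
gripper_width: 0.0876
gripper_force: 0.0
```

```bash
python3 -c "
from look import *
look('small_on',[.53,.235,.08],h=35)
for c in ('top','side'):
  for n in ('cup_small','cup_medium'): print(c,n,[(np.round(r['location'],3).tolist(),round(r['p'],2)) for r in optics.look_for(c,n)])
"
```

```text
top x0,y0 165 193 k 5.714285714285714
side x0,y0 244 224 k 5.714285714285714
10.2667 [ 0.4567 -0.054   0.1965] [-180.      0.05 -174.49] [ 0.73 -0.83  0.7 ] 0.0876
top cup_small [([0.53, 0.235, 0.096], 0.81)]
top cup_medium []
side cup_small [([0.528, 0.246, 0.088], 0.81), ([0.616, -0.063, 0.064], 0.16)]
side cup_medium [([0.458, -0.036, 0.055], 0.78)]
```

View pics/small_on.png

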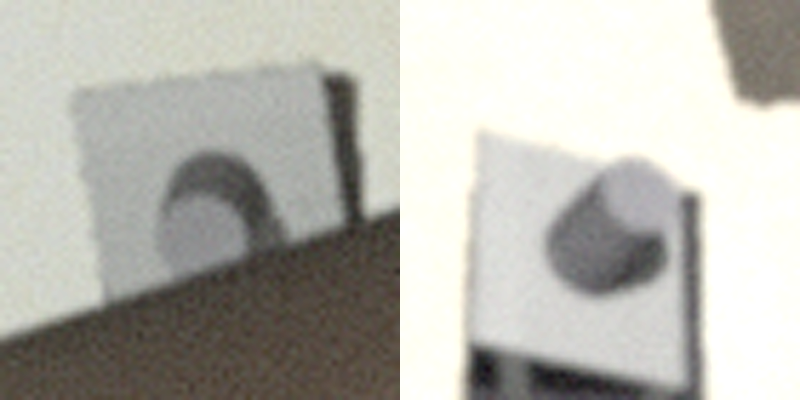

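```bash
python3 -c "
from tri import *
print(tri((200.4,232.9),(285.4,256.9)))
X=[.5176,.236,.0953];print(proj('top',X),proj('side',X))
F=np.array([.542,.2384,.045]);u=np.array([-.4364,-.042,.8988]);print(proj('top',F+.048*u),proj('side',F+.048*u))
print(proj('top',[.4557,-.0525,.065]),proj('side',[.4557,-.0525,.065]))
"
```

```text
(array([0.5156, 0.2321, 0.0895]), np.float64(0.0007390283130772063))
[[198.3861 232.0922]] [[284.1201 256.8017]]
[[198.7721 231.0496]] [[282.7639 258.3803]]
[[318.0892 257.5812]] [[315.5414 182.2972]]
```

Request:
{"method": "send_rows", "body": {
  "moves": [
    {"slide":[0,0,0.2],"turn":0,"gripper":1},
    {"slide":[0,0,0.4],"turn":0,"gripper":1},
    {"slide":[0,0,0.6],"turn":0,"gripper":1},
    {"slide":[0,0,0.7],"turn":0,"gripper":1},
    {"slide":[0,0,0.75],"turn":0,"gripper":1}
  ]
}}

```text
time_s: 10.98
tcp_pos: [0.4561, -0.0515, 0.081]
eef_rot: [-180.0, -0.2, -174.4]
contact_force: [-0.6, -0.2, 0.1]
gripper_width: 0.0877
gripper_force: 0.0
```

Request:
{"method": "send_rows", "body": {
  "moves": [
    {"slide":[0,0,0.12],"turn":0,"gripper":1},
    {"slide":[0,0,0.24],"turn":0,"gripper":1},
    {"slide":[0,0,0.36],"turn":0,"gripper":1},
    {"slide":[0,0,0.39],"turn":0,"gripper":1},
    {"slide":[0,0,0.39],"turn":0,"gripper":1}
  ]
}}

```text
time_s: 11.4
tcp_pos: [0.4571, -0.0517, 0.0242]
eef_rot: [-180.0, -0.1, -174.4]
contact_force: [0.6, 0.4, -0.4]
gripper_width: 0.0875
gripper_force: 0.0
```

Request:
{"method": "send_rows", "body": {
  "moves": [
    {"slide":[0,0,0],"turn":0,"gripper":0.75},
    {"slide":[0,0,0],"turn":0,"gripper":0.6},
    {"slide":[0,0,0],"turn":0,"gripper":0.45},
    {"slide":[0,0,0],"turn":0,"gripper":0.45},
    {"slide":[0,0,0],"turn":0,"gripper":0.45}
  ],
  "newtons": 10
}}

```text
time_s: 11.82
tcp_pos: [0.4577, -0.0519, 0.0254]
eef_rot: [180.0, 0.1, -174.5]
contact_force: [-0.2, 0.0, 1.4]
gripper_width: 0.0599
gripper_force: 0.0
```

Request:
{"method": "send_rows", "body": {
  "moves": [
    {"slide":[0,0,0],"turn":0,"gripper":0.45},
    {"slide":[0,0,0],"turn":0,"gripper":0.45},
    {"slide":[0,0,0],"turn":0,"gripper":0.45},
    {"slide":[0,0,0],"turn":0,"gripper":0.45},
    {"slide":[0,0,0],"turn":0,"gripper":0.45}
  ]
}}

```text
time_s: 12.23
tcp_pos: [0.4576, -0.052, 0.025]
eef_rot: [180.0, 0.0, -174.5]
contact_force: [0.1, 1.2, 4.3]
gripper_width: 0.053
gripper_force: 10.1
```

```bash
cat > sim.py <<'E'
import numpy as np
F=np.array([.542,.045])*1e3; a=np.radians(26)
def feas(h,rm,rt,H,ir,it,iH):  # outer cup inner radii mouth/top, depth; obstacle radii foot/top, height
    e=np.array([np.cos(a),np.sin(a)]);u=np.array([-np.sin(a),np.cos(a)])
    ob=np.vstack([F+e*s*(ir+(it-ir)*t/iH)+u*t for s in(-1,1) for t in np.linspace(0,iH,40)]+[F+e*s*it+u*iH for s in np.linspace(-1,1,9)])
    plate=lambda p:(p-F)@u
    ths=np.radians(np.arange(0,32,1.))
    zf=F[1]+h*np.cos(a); xf=F[0]-h*np.sin(a); print("final P",xf,zf)
    for dz in (65,55,45,35,30,25,20,15,10,5,2,0):
        out=[]
        for dx in range(-12,9,2):
            ok=[]
            for th in ths:
                ct=np.array([np.cos(th),np.sin(th)]);cu=np.array([-np.sin(th),np.cos(th)])
                M=np.array([xf+dx,zf+dz])-cu*h; q=ob-M; t=q@cu; r=abs(q@ct); R=rm+(rt-rm)*t/H
                bad=((t>0)&(t<H)&(r>R)&(r<R+2.5)).any() or ((abs(t-H)<2)&(r<rt)).any()
                # solid post: disc between; check rim ring points inside obstacle
                for s in(-1,1):
                    for tt in np.linspace(0,H,25):
                        p=M+ct*s*(rm+(rt-rm)*tt/H)+cu*tt-F; T=p@u
                        if 0<T<iH and abs(p@e)<ir+(it-ir)*T/iH: bad=True
                    if plate(M+ct*s*(rm+2.5))<-.5: bad=True
                if not bad: ok.append(int(round(np.degrees(th))))
            out.append(f"{dx}:{ok[0]}-{ok[-1]}" if ok else f"{dx}:x")
        print(dz,*out)
E
python3 -c "
from sim import *
print('M');feas(44,26,23.6,62,22,19.5,56)
print('L');feas(48,32.5,30.1,71,28.5,26,65)"
```

```text
M
final P 522.7116695412806 84.54693803716336
65 -12:0-31 -10:0-31 -8:0-31 -6:0-31 -4:0-31 -2:0-31 0:0-31 2:0-29 4:0-27 6:0-25 8:0-23
55 -12:3-23 -10:1-21 -8:0-19 -6:0-18 -4:0-16 -2:0-15 0:0-13 2:0-12 4:0-10 6:0-9 8:0-8
45 -12:9-21 -10:7-18 -8:5-15 -6:3-12 -4:1-9 -2:0-6 0:0-4 2:0-1 4:x 6:x 8:x
35 -12:14-27 -10:12-24 -8:10-20 -6:8-16 -4:6-12 -2:4-8 0:2-4 2:0-1 4:x 6:x 8:x
30 -12:17-29 -10:15-27 -8:13-24 -6:11-19 -4:9-14 -2:7-9 0:5-5 2:x 4:x 6:x 8:x
25 -12:20-31 -10:18-30 -8:16-27 -6:14-24 -4:12-18 -2:10-11 0:x 2:x 4:x 6:x 8:x
20 -12:23-31 -10:21-31 -8:18-30 -6:16-27 -4:14-25 -2:12-15 0:x 2:x 4:x 6:x 8:x
15 -12:26-31 -10:24-31 -8:21-31 -6:19-30 -4:17-28 -2:15-25 0:x 2:x 4:x 6:x 8:x
10 -12:x -10:27-31 -8:24-31 -6:22-31 -4:20-30 -2:18-28 0:16-26 2:x 4:x 6:x 8:x
5 -12:x -10:x -8:x -6:25-31 -4:23-31 -2:21-30 0:19-28 2:22-26 4:x 6:x 8:x
2 -12:x -10:x -8:x -6:x -4:25-31 -2:23-31 0:22-29 2:24-27 4:x 6:x 8:x
0 -12:x -10:x -8:x -6:x -4:26-30 -2:24-28 0:25-27 2:x 4:x 6:x 8:x
L
final P 520.9581849541242 88.14211422236002
65 -12:1-23 -10:0-22 -8:0-20 -6:0-19 -4:0-18 -2:0-16 0:0-15 2:0-14 4:0-13 6:0-12 8:0-10
55 -12:6-16 -10:4-13 -8:2-11 -6:0-8 -4:0-6 -2:0-5 0:0-4 2:0-3 4:0-2 6:0-1 8:0-0
45 -12:11-20 -10:9-17 -8:7-13 -6:5-10 -4:3-7 -2:2-4 0:0-1 2:x 4:x 6:x 8:x
35 -12:15-26 -10:14-23 -8:12-18 -6:10-14 -4:8-9 -2:x 0:x 2:x 4:x 6:x 8:x
30 -12:18-29 -10:16-27 -8:14-23 -6:12-17 -4:11-11 -2:x 0:x 2:x 4:x 6:x 8:x
25 -12:21-31 -10:19-29 -8:17-27 -6:15-23 -4:13-14 -2:x 0:x 2:x 4:x 6:x 8:x
20 -12:23-31 -10:21-31 -8:19-29 -6:17-27 -4:16-23 -2:x 0:x 2:x 4:x 6:x 8:x
15 -12:26-31 -10:24-31 -8:22-31 -6:20-29 -4:18-27 -2:16-20 0:x 2:x 4:x 6:x 8:x
10 -12:x -10:27-31 -8:25-31 -6:23-31 -4:21-30 -2:19-28 0:25-25 2:x 4:x 6:x 8:x
5 -12:x -10:x -8:x -6:25-31 -4:23-31 -2:21-30 0:19-28 2:24-26 4:x 6:x 8:x
2 -12:x -10:x -8:x -6:x -4:25-31 -2:23-31 0:23-29 2:24-27 4:x 6:x 8:x
0 -12:x -10:x -8:x -6:x -4:26-29 -2:24-28 0:26-26 2:x 4:x 6:x 8:x
```

Request:
{"method": "send_rows", "body": {
  "moves": [
    {"slide":[0,0,-0.1],"turn":0,"gripper":0.45},
    {"slide":[0,0,-0.3],"turn":0,"gripper":0.45},
    {"slide":[0,0,-0.55],"turn":0,"gripper":0.45},
    {"slide":[0,0,-0.8],"turn":0,"gripper":0.45},
    {"slide":[0,0,-0.96],"turn":0,"gripper":0.45}
  ],
  "newtons": 14
}}

```text
time_s: 12.65
tcp_pos: [0.4578, -0.0521, 0.1719]
eef_rot: [-180.0, 0.1, -174.4]
contact_force: [0.5, 0.9, -1.9]
gripper_width: 0.053
gripper_force: 14.0
```

Request:
{"method": "send_rows", "body": {
  "moves": [
    {"slide":[-0.03,0.08,0],"turn":0,"gripper":0.45},
    {"slide":[-0.09,0.26,0],"turn":0,"gripper":0.45},
    {"slide":[-0.16,0.48,0],"turn":0,"gripper":0.45},
    {"slide":[-0.23,0.7,0],"turn":0,"gripper":0.45},
    {"slide":[-0.31,0.937,0],"turn":0,"gripper":0.45}
  ]
}}

```text
time_s: 13.07
tcp_pos: [0.4893, 0.0933, 0.1684]
eef_rot: [180.0, -0.0, -174.5]
contact_force: [1.1, -0.2, -1.3]
gripper_width: 0.0528
gripper_force: 14.0
```

Request:
{"method": "send_rows", "body": {
  "moves": [
    {"slide":[-0.08,0.24,0],"turn":0,"gripper":0.45},
    {"slide":[-0.15,0.46,0],"turn":0,"gripper":0.45},
    {"slide":[-0.22,0.66,0],"turn":0,"gripper":0.45},
    {"slide":[-0.28,0.84,0],"turn":0,"gripper":0.45},
    {"slide":[-0.31,0.937,0],"turn":0,"gripper":0.45}
  ]
}}

```text
time_s: 13.48
tcp_pos: [0.5228, 0.2394, 0.1677]
eef_rot: [-180.0, -0.1, -174.4]
contact_force: [1.2, 0.1, -1.0]
gripper_width: 0.0529
gripper_force: 14.0
```

Request:
{"method": "send_rows", "body": {
  "moves": [
    {"slide":[0,0,0.03],"turn":0,"gripper":0.45},
    {"slide":[0,0,0.08],"turn":0,"gripper":0.45},
    {"slide":[0,0,0.13],"turn":0,"gripper":0.45},
    {"slide":[0,0,0.18],"turn":0,"gripper":0.45},
    {"slide":[0,0,0.18],"turn":0,"gripper":0.45}
  ],
  "newtons": 9
}}

```text
time_s: 13.9
tcp_pos: [0.5215, 0.235, 0.1396]
eef_rot: [-179.9, -0.2, -174.5]
contact_force: [-1.7, 0.2, -1.9]
gripper_width: 0.0531
gripper_force: 9.0
```

Request:
{"method": "send_rows", "body": {
  "moves": [
    {"slide":[0,0,0.067],"turn":0,"gripper":0.45},
    {"slide":[0.013,0,0.133],"turn":0,"gripper":0.45},
    {"slide":[0.027,0,0.18],"turn":0,"gripper":0.45},
    {"slide":[0.037,0,0.207],"turn":0,"gripper":0.45},
    {"slide":[0.043,0,0.233],"turn":0,"gripper":0.45}
  ]
}}

```text
time_s: 14.32
tcp_pos: [0.5159, 0.2358, 0.1061]
eef_rot: [-180.0, -0.0, -174.5]
contact_force: [-0.3, 0.0, -0.9]
gripper_width: 0.053
gripper_force: 9.0
```

Request:
{"method": "send_rows", "body": {
  "moves": [
    {"slide":[0.003,0,0.027],"turn":0,"gripper":0.45},
    {"slide":[0.01,0,0.053],"turn":0,"gripper":0.45},
    {"slide":[0.01,0,0.08],"turn":0,"gripper":0.45},
    {"slide":[0.01,0,0.107],"turn":0,"gripper":0.45},
    {"slide":[0.01,0,0.133],"turn":0,"gripper":0.45}
  ]
}}

```text
time_s: 14.73
tcp_pos: [0.515, 0.2361, 0.0866]
eef_rot: [180.0, 0.0, -174.5]
contact_force: [1.2, 0.1, -0.8]
gripper_width: 0.0531
gripper_force: 9.0
```

Request:
{"method": "send_rows", "body": {
  "moves": [
    {"slide":[-0.007,0,0.02],"turn":0,"gripper":0.45},
    {"slide":[-0.013,0,0.04],"turn":0,"gripper":0.45},
    {"slide":[-0.02,0,0.06],"turn":0,"gripper":0.45},
    {"slide":[-0.027,0,0.08],"turn":0,"gripper":0.45},
    {"slide":[-0.03,0,0.093],"turn":0,"gripper":0.45}
  ]
}}

```text
time_s: 15.15
tcp_pos: [0.5193, 0.2363, 0.0725]
eef_rot: [-180.0, -0.0, -174.5]
contact_force: [-1.9, -0.0, 0.4]
gripper_width: 0.0529
gripper_force: 9.0
```

Request:
{"method": "send_rows", "body": {
  "moves": [
    {"slide":[-0.004,0,0.01],"turn":0,"gripper":0.45},
    {"slide":[-0.008,0,0.02],"turn":0,"gripper":0.45},
    {"slide":[-0.012,0,0.03],"turn":0,"gripper":0.45},
    {"slide":[-0.014,0,0.037],"turn":0,"gripper":0.45},
    {"slide":[-0.014,0,0.037],"turn":0,"gripper":0.45}
  ]
}}

```text
time_s: 15.57
tcp_pos: [0.52, 0.2359, 0.0673]
eef_rot: [-179.9, -0.1, -174.5]
contact_force: [-7.6, 0.6, 6.9]
gripper_width: 0.0529
gripper_force: 9.1
```

Request:
{"method": "send_rows", "body": {
  "moves": [
    {"slide":[0,0,0],"turn":0,"gripper":0.7},
    {"slide":[0,0,0],"turn":0,"gripper":0.9},
    {"slide":[0,0,0],"turn":0,"gripper":1},
    {"slide":[0,0,0],"turn":0,"gripper":1},
    {"slide":[0,0,0],"turn":0,"gripper":1}
  ]
}}

```text
time_s: 15.98
tcp_pos: [0.5216, 0.2367, 0.0674]
eef_rot: [180.0, 0.0, -174.5]
contact_force: [0.6, 0.1, 0.5]
gripper_width: 0.081
gripper_force: 0.0
```

Request:
{"method": "send_rows", "body": {
  "moves": [
    {"slide":[0,0,-0.05],"turn":0,"gripper":1},
    {"slide":[0,0,-0.2],"turn":0,"gripper":1},
    {"slide":[0,0,-0.45],"turn":0,"gripper":1},
    {"slide":[0,0,-0.7],"turn":0,"gripper":1},
    {"slide":[0,0,-0.9],"turn":0,"gripper":1}
  ]
}}

```text
time_s: 16.4
tcp_pos: [0.522, 0.2366, 0.2059]
eef_rot: [180.0, 0.1, -174.5]
contact_force: [0.8, 1.4, 0.9]
gripper_width: 0.0874
gripper_force: 0.0
```

Request:
{"method": "send_rows", "body": {
  "moves": [
    {"slide":[-0.04,-0.18,0],"turn":0,"gripper":1},
    {"slide":[-0.08,-0.36,0],"turn":0,"gripper":1},
    {"slide":[-0.12,-0.54,0],"turn":0,"gripper":1},
    {"slide":[-0.155,-0.729,0],"turn":0,"gripper":1},
    {"slide":[-0.195,-0.91,0],"turn":0,"gripper":1}
  ]
}}

```text
time_s: 16.82
tcp_pos: [0.5639, 0.1023, 0.2032]
eef_rot: [180.0, 0.0, -174.4]
contact_force: [0.8, -0.4, -0.8]
gripper_width: 0.0879
gripper_force: 0.0
```

Request:
{"method": "send_rows", "body": {
  "moves": [
    {"slide":[-0.04,-0.18,0],"turn":0,"gripper":1},
    {"slide":[-0.08,-0.36,0],"turn":0,"gripper":1},
    {"slide":[-0.12,-0.54,0],"turn":0,"gripper":1},
    {"slide":[-0.155,-0.729,0],"turn":0,"gripper":1},
    {"slide":[-0.195,-0.91,0],"turn":0,"gripper":1}
  ]
}}

```text
time_s: 17.23
tcp_pos: [0.6062, -0.031, 0.2031]
eef_rot: [-180.0, 0.0, -174.5]
contact_force: [0.1, 0.5, 0.0]
gripper_width: 0.0876
gripper_force: 0.0
```

Request:
{"method": "send_rows", "body": {
  "moves": [
    {"slide":[-0.03,-0.15,0],"turn":0,"gripper":1},
    {"slide":[-0.06,-0.3,0],"turn":0,"gripper":1},
    {"slide":[-0.075,-0.367,0],"turn":0,"gripper":1},
    {"slide":[-0.075,-0.367,0],"turn":0,"gripper":1},
    {"slide":[-0.075,-0.367,0],"turn":0,"gripper":1}
  ]
}}

```text
time_s: 17.65
tcp_pos: [0.6224, -0.0835, 0.2025]
eef_rot: [180.0, -0.0, -174.5]
contact_force: [-0.1, 0.2, 0.4]
gripper_width: 0.0877
gripper_force: 0.0
```

```bash
python3 -c "
from look import *
look('med_on',[.53,.235,.08],h=35)
for c in ('top','side'):
  for n in ('cup_small','cup_medium','cup_large'): print(c,n,[(np.round(r['location'],3).tolist(),round(r['p'],2)) for r in optics.look_for(c,n)])
"
```

```text
top x0,y0 165 193 k 5.714285714285714
side x0,y0 244 224 k 5.714285714285714
17.65 [ 0.6224 -0.0835  0.2025] [ 179.99   -0.01 -174.54] [-0.11  0.22  0.42] 0.0877
top cup_small []
top cup_medium [([0.515, 0.245, 0.1], 0.48)]
top cup_large [([0.61, -0.084, 0.071], 0.81)]
side cup_small []
side cup_medium [([0.523, 0.249, 0.093], 0.81)]
side cup_large [([0.621, -0.065, 0.068], 0.83)]
```

View pics/med_on.png

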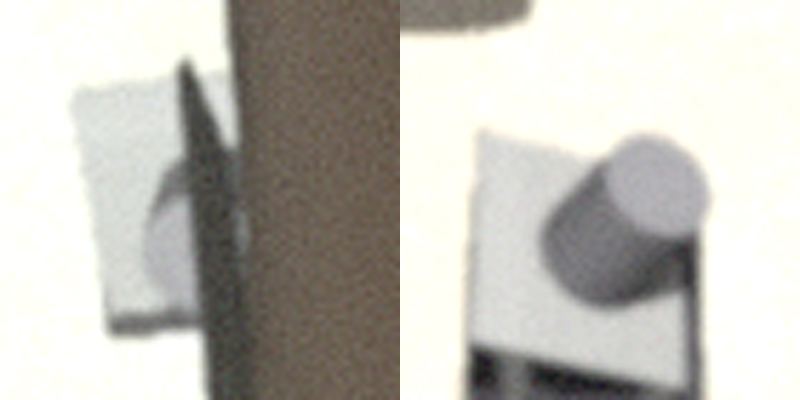

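Run:
```python
import cv2,numpy as np
from tri import *
F=np.array([.542,.2384,.045]);u=np.array([-.4364,-.042,.8988])
for n,r,H in (("small_on",19.5,.056),("med_on",26,.065)):
    im=cv2.imread(f"pics/{n}.png")[:,400:].astype(float); im=cv2.GaussianBlur(im,(0,0),4)
    hsv=im.mean(2); sat=im[:,:,0]-im[:,:,2]
    print(n,"gray/bluish at",[ (int(hsv[y,x]),round(sat[y,x],1)) for x,y in((240,190),(260,185),(210,250),(120,200),(300,60),(100,300))])
    m=((hsv>135)&(hsv<196)).astype(np.uint8)
    k,l,s,c=cv2.connectedComponentsWithStats(m); i=l[190,250]
    cn,_=cv2.findContours((l==i).astype(np.uint8),cv2.RETR_EXTERNAL,cv2.CHAIN_APPROX_NONE)
    cn=max(cn,key=cv2.contourArea); print(s[i],cv2.fitEllipse(cn))
    # model top disc
    e1=np.cross(u,[0,1,0]);e1/=np.linalg.norm(e1);e2=np.cross(u,e1)
    for tilt in (26,31,36):
        uu=R.from_euler("ZY",[np.radians(5.5),-np.radians(tilt)]).as_matrix(); 
        P=[F+uu@np.array([r/1e3*np.cos(t),r/1e3*np.sin(t),H]) for t in np.linspace(0,6.28,40)]
        q=((proj("side",P)-[244,224]+.5)*5.714).astype(np.float32); print(tilt,cv2.fitEllipse(q))
```

```text
small_on gray/bluish at [(178, np.float64(2.9)), (182, np.float64(1.1)), (113, np.float64(1.4)), (216, np.float64(-2.6)), (252, np.float64(-7.5)), (218, np.float64(-4.0))]
[   61   163   245   237 13684] ((198.3810577392578, 300.17236328125), (214.39170837402344, 264.16009521484375), 36.66117858886719)
26 ((231.93505859375, 190.71693420410156), (68.22820281982422, 89.72393035888672), 132.09701538085938)
31 ((241.7882537841797, 193.66970825195312), (64.90877532958984, 89.68366241455078), 138.28919982910156)
36 ((251.12132263183594, 197.06492614746094), (61.06391525268555, 89.61099243164062), 143.7468719482422)
med_on gray/bluish at [(178, np.float64(4.1)), (179, np.float64(3.9)), (117, np.float64(1.7)), (216, np.float64(-3.0)), (252, np.float64(-8.8)), (217, np.float64(-3.0))]
[   62   140   244   260 15449] ((203.70169067382812, 296.9320983886719), (206.31729125976562, 291.66510009765625), 33.15934753417969)
26 ((240.64674377441406, 180.8190155029297), (91.05122375488281, 120.34021759033203), 132.0247039794922)
31 ((252.11415100097656, 184.2679443359375), (86.53228759765625, 120.25523376464844), 138.2147216796875)
36 ((262.9705505371094, 188.2326202392578), (81.30323028564453, 120.1218032836914), 143.6724090576172)
```

Request:
{"method": "send_rows", "body": {
  "moves": [
    {"slide":[0,0,0.2],"turn":0,"gripper":1},
    {"slide":[0,0,0.4],"turn":0,"gripper":1},
    {"slide":[0,0,0.6],"turn":0,"gripper":1},
    {"slide":[0,0,0.7],"turn":0,"gripper":1},
    {"slide":[0,0,0.75],"turn":0,"gripper":1}
  ]
}}

```text
time_s: 18.47
tcp_pos: [0.6207, -0.0831, 0.087]
eef_rot: [180.0, -0.2, -174.5]
contact_force: [-0.8, 0.3, -0.6]
gripper_width: 0.0879
gripper_force: 0.0
```

Request:
{"method": "send_rows", "body": {
  "moves": [
    {"slide":[0,0,0.1],"turn":0,"gripper":1},
    {"slide":[0,0,0.2],"turn":0,"gripper":1},
    {"slide":[0,0,0.3],"turn":0,"gripper":1},
    {"slide":[0,0,0.4],"turn":0,"gripper":1},
    {"slide":[0,0,0.405],"turn":0,"gripper":1}
  ]
}}

```text
time_s: 18.88
tcp_pos: [0.6213, -0.0831, 0.0271]
eef_rot: [180.0, -0.2, -174.5]
contact_force: [-0.2, -0.3, 0.1]
gripper_width: 0.0878
gripper_force: 0.0
```

Request:
{"method": "send_rows", "body": {
  "moves": [
    {"slide":[0,0,0],"turn":0,"gripper":0.85},
    {"slide":[0,0,0],"turn":0,"gripper":0.75},
    {"slide":[0,0,0],"turn":0,"gripper":0.6},
    {"slide":[0,0,0],"turn":0,"gripper":0.6},
    {"slide":[0,0,0],"turn":0,"gripper":0.6}
  ],
  "newtons": 12
}}

```text
time_s: 19.3
tcp_pos: [0.6234, -0.0831, 0.0304]
eef_rot: [-180.0, 0.1, -174.5]
contact_force: [-0.2, 0.4, 4.1]
gripper_width: 0.0664
gripper_force: 12.1
```

Request:
{"method": "send_rows", "body": {
  "moves": [
    {"slide":[0,0,0],"turn":0,"gripper":0.6},
    {"slide":[0,0,0],"turn":0,"gripper":0.6},
    {"slide":[0,0,0],"turn":0,"gripper":0.6},
    {"slide":[0,0,0],"turn":0,"gripper":0.6},
    {"slide":[0,0,0],"turn":0,"gripper":0.6}
  ]
}}

```text
time_s: 19.72
tcp_pos: [0.6235, -0.0831, 0.0303]
eef_rot: [-180.0, 0.1, -174.4]
contact_force: [-0.6, 0.3, 6.0]
gripper_width: 0.0664
gripper_force: 12.1
```

Request:
{"method": "send_rows", "body": {
  "moves": [
    {"slide":[0,0,-0.1],"turn":0,"gripper":0.6},
    {"slide":[0,0,-0.3],"turn":0,"gripper":0.6},
    {"slide":[0,0,-0.55],"turn":0,"gripper":0.6},
    {"slide":[0,0,-0.8],"turn":0,"gripper":0.6},
    {"slide":[0,0,-0.97],"turn":0,"gripper":0.6}
  ],
  "newtons": 18
}}

```text
time_s: 20.13
tcp_pos: [0.623, -0.0834, 0.1781]
eef_rot: [-180.0, 0.1, -174.5]
contact_force: [1.6, 0.4, -1.5]
gripper_width: 0.0661
gripper_force: 18.0
```

Request:
{"method": "send_rows", "body": {
  "moves": [
    {"slide":[0.02,0.08,0],"turn":0,"gripper":0.6},
    {"slide":[0.06,0.26,0],"turn":0,"gripper":0.6},
    {"slide":[0.11,0.47,0],"turn":0,"gripper":0.6},
    {"slide":[0.165,0.69,0],"turn":0,"gripper":0.6},
    {"slide":[0.22,0.92,0],"turn":0,"gripper":0.6}
  ]
}}

```text
time_s: 20.55
tcp_pos: [0.5751, 0.0518, 0.1739]
eef_rot: [180.0, -0.1, -174.5]
contact_force: [0.9, -0.7, -1.1]
gripper_width: 0.0659
gripper_force: 18.0
```

Request:
{"method": "send_rows", "body": {
  "moves": [
    {"slide":[0.05,0.22,0],"turn":0,"gripper":0.6},
    {"slide":[0.1,0.43,0],"turn":0,"gripper":0.6},
    {"slide":[0.15,0.62,0],"turn":0,"gripper":0.6},
    {"slide":[0.19,0.78,0],"turn":0,"gripper":0.6},
    {"slide":[0.22,0.92,0],"turn":0,"gripper":0.6}
  ]
}}

```text
time_s: 20.97
tcp_pos: [0.5287, 0.1866, 0.1741]
eef_rot: [180.0, -0.1, -174.4]
contact_force: [-0.1, -0.8, -2.1]
gripper_width: 0.0664
gripper_force: 18.0
```

Request:
{"method": "send_rows", "body": {
  "moves": [
    {"slide":[0.03,0.12,0],"turn":0,"gripper":0.6},
    {"slide":[0.05,0.22,0],"turn":0,"gripper":0.6},
    {"slide":[0.07,0.3,0],"turn":0,"gripper":0.6},
    {"slide":[0.084,0.35,0],"turn":0,"gripper":0.6},
    {"slide":[0.084,0.35,0.05],"turn":0,"gripper":0.6}
  ]
}}

```text
time_s: 21.38
tcp_pos: [0.5128, 0.2377, 0.1679]
eef_rot: [179.9, 0.1, -174.4]
contact_force: [0.5, 0.3, -0.5]
gripper_width: 0.0658
gripper_force: 18.0
```

Request:
{"method": "send_rows", "body": {
  "moves": [
    {"slide":[0,0,0.03],"turn":0,"gripper":0.6},
    {"slide":[0,0,0.06],"turn":0,"gripper":0.6},
    {"slide":[0,0,0.08],"turn":0,"gripper":0.6},
    {"slide":[0,0,0.08],"turn":0,"gripper":0.6},
    {"slide":[0,0,0.08],"turn":0,"gripper":0.6}
  ],
  "newtons": 12
}}

```text
time_s: 21.8
tcp_pos: [0.5126, 0.2355, 0.1548]
eef_rot: [-180.0, -0.0, -174.5]
contact_force: [0.1, -1.1, -1.6]
gripper_width: 0.0662
gripper_force: 12.0
```

Request:
{"method": "send_rows", "body": {
  "moves": [
    {"slide":[0,0,0.08],"turn":0,"gripper":0.6},
    {"slide":[0,0,0.153],"turn":0,"gripper":0.6},
    {"slide":[0.013,0,0.207],"turn":0,"gripper":0.6},
    {"slide":[0.023,0,0.247],"turn":0,"gripper":0.6},
    {"slide":[0.033,0,0.28],"turn":0,"gripper":0.6}
  ]
}}

```text
time_s: 22.22
tcp_pos: [0.5075, 0.2355, 0.1124]
eef_rot: [-180.0, -0.0, -174.5]
contact_force: [0.5, 0.1, -0.4]
gripper_width: 0.0665
gripper_force: 12.0
```

Request:
{"method": "send_rows", "body": {
  "moves": [
    {"slide":[0.007,0,0.027],"turn":0,"gripper":0.6},
    {"slide":[0.01,0,0.053],"turn":0,"gripper":0.6},
    {"slide":[0.013,0,0.08],"turn":0,"gripper":0.6},
    {"slide":[0.017,0,0.107],"turn":0,"gripper":0.6},
    {"slide":[0.013,0,0.133],"turn":0,"gripper":0.6}
  ]
}}

```text
time_s: 22.63
tcp_pos: [0.5057, 0.2356, 0.093]
eef_rot: [180.0, 0.0, -174.5]
contact_force: [0.9, -0.1, -1.0]
gripper_width: 0.066
gripper_force: 12.0
```

Request:
{"method": "send_rows", "body": {
  "moves": [
    {"slide":[-0.005,0,0.027],"turn":0,"gripper":0.6},
    {"slide":[-0.012,0,0.053],"turn":0,"gripper":0.6},
    {"slide":[-0.02,0,0.08],"turn":0,"gripper":0.6},
    {"slide":[-0.03,0,0.107],"turn":0,"gripper":0.6},
    {"slide":[-0.037,0,0.127],"turn":0,"gripper":0.6}
  ]
}}

```text
time_s: 23.05
tcp_pos: [0.5111, 0.2358, 0.0734]
eef_rot: [-180.0, -0.0, -174.5]
contact_force: [0.3, -0.6, -1.4]
gripper_width: 0.0661
gripper_force: 12.0
```

Request:
{"method": "send_rows", "body": {
  "moves": [
    {"slide":[-0.007,0,0.013],"turn":0,"gripper":0.6},
    {"slide":[-0.013,0,0.027],"turn":0,"gripper":0.6},
    {"slide":[-0.017,0,0.035],"turn":0,"gripper":0.6},
    {"slide":[-0.017,0,0.04],"turn":0,"gripper":0.6},
    {"slide":[-0.017,0,0.04],"turn":0,"gripper":0.6}
  ]
}}

```text
time_s: 23.47
tcp_pos: [0.5114, 0.2351, 0.0678]
eef_rot: [-179.9, -0.2, -174.5]
contact_force: [-11.0, -0.6, 8.9]
gripper_width: 0.0661
gripper_force: 12.1
```

Request:
{"method": "send_rows", "body": {
  "moves": [
    {"slide":[-0.01,0,-0.004],"turn":0,"gripper":0.6},
    {"slide":[-0.02,0,-0.009],"turn":0,"gripper":0.6},
    {"slide":[-0.025,0,-0.011],"turn":0,"gripper":0.6},
    {"slide":[-0.025,0,-0.011],"turn":0,"gripper":0.6},
    {"slide":[-0.025,0,-0.011],"turn":0,"gripper":0.6}
  ]
}}

```text
time_s: 23.88
tcp_pos: [0.5144, 0.235, 0.0696]
eef_rot: [-179.9, -0.3, -174.5]
contact_force: [-13.8, -2.2, 11.0]
gripper_width: 0.0665
gripper_force: 12.2
```

Request:
{"method": "send_rows", "body": {
  "moves": [
    {"slide":[0,0,0],"turn":0,"gripper":0.8},
    {"slide":[0,0,0],"turn":0,"gripper":0.9},
    {"slide":[0,0,0],"turn":0,"gripper":1},
    {"slide":[0,0,0],"turn":0,"gripper":1},
    {"slide":[0,0,0],"turn":0,"gripper":1}
  ]
}}

```text
time_s: 24.3
tcp_pos: [0.5178, 0.2368, 0.0698]
eef_rot: [180.0, 0.0, -174.5]
contact_force: [-0.5, 0.8, 0.5]
gripper_width: 0.0862
gripper_force: 0.0
```

Request:
{"method": "send_rows", "body": {
  "moves": [
    {"slide":[0,0,-0.05],"turn":0,"gripper":1},
    {"slide":[0,0,-0.2],"turn":0,"gripper":1},
    {"slide":[0,0,-0.45],"turn":0,"gripper":1},
    {"slide":[0,0,-0.7],"turn":0,"gripper":1},
    {"slide":[0,0,-0.9],"turn":0,"gripper":1}
  ]
}}

```text
time_s: 24.72
tcp_pos: [0.5181, 0.2367, 0.2082]
eef_rot: [180.0, 0.1, -174.4]
contact_force: [0.9, 0.9, 0.9]
gripper_width: 0.0878
gripper_force: 0.0
```

Request:
{"method": "send_rows", "body": {
  "moves": [
    {"slide":[0.03,-0.18,0],"turn":0,"gripper":1},
    {"slide":[0.06,-0.36,0],"turn":0,"gripper":1},
    {"slide":[0.09,-0.54,0],"turn":0,"gripper":1},
    {"slide":[0.12,-0.73,0],"turn":0,"gripper":1},
    {"slide":[0.15,-0.91,0],"turn":0,"gripper":1}
  ]
}}

```text
time_s: 25.13
tcp_pos: [0.508, 0.0973, 0.2056]
eef_rot: [180.0, 0.0, -174.4]
contact_force: [1.0, 0.5, -0.4]
gripper_width: 0.0876
gripper_force: 0.0
```

Request:
{"method": "send_rows", "body": {
  "moves": [
    {"slide":[0,-0.18,0],"turn":0,"gripper":1},
    {"slide":[0,-0.36,0],"turn":0,"gripper":1},
    {"slide":[0,-0.54,0],"turn":0,"gripper":1},
    {"slide":[0,-0.73,0],"turn":0,"gripper":1},
    {"slide":[0,-0.91,0],"turn":0,"gripper":1}
  ]
}}

```text
time_s: 25.55
tcp_pos: [0.5215, -0.0387, 0.2056]
eef_rot: [180.0, 0.1, -174.5]
contact_force: [0.6, -0.2, 0.2]
gripper_width: 0.0877
gripper_force: 0.0
```

```bash
python3 -c "
from look import *
look('large_on',[.53,.235,.08],h=35)
for c in ('top','side'): print(c,[(np.round(r['location'],3).tolist(),round(r['p'],2)) for r in optics.look_for(c,'cup_large')])
from tri import *
F=np.array([.542,.2384,.045])
for d in (0,8,12.5):
 for t in (26,31):
  m=R.from_euler('ZY',[np.radians(5.5),-np.radians(26)]).as_matrix();n=R.from_euler('ZY',[np.radians(5.5),-np.radians(t)]).as_matrix()
  Q=[F-m[:,0]*d/1e3+n@np.array([.0325*np.cos(a),.0325*np.sin(a),.074]) for a in np.linspace(0,6.28,60)]
  for c,o,x in (('top',(165,193),0),('side',(244,224),400)):
    q=(proj(c,Q)-o+.5)*5.714+[x,0]; print(d,t,c,q.min(0).astype(int),q.max(0).astype(int))
"
```

```text
top x0,y0 165 193 k 5.714285714285714
side x0,y0 244 224 k 5.714285714285714
25.55 [ 0.5215 -0.0387  0.2056] [ 180.      0.06 -174.46] [ 0.61 -0.18  0.2 ] 0.0877
top []
side [([0.514, 0.254, 0.099], 0.81), ([0.409, -0.35, 0.035], 0.62)]
0 26 top [109 165] [266 313]
0 26 side [581 104] [717 236]
0 31 top [111 182] [269 325]
0 31 side [597 108] [726 241]
8 26 top [112 183] [269 331]
8 26 side [598 109] [733 241]
8 31 top [114 200] [271 342]
8 31 side [614 112] [743 246]
12.5 26 top [113 194] [271 341]
12.5 26 side [608 112] [742 243]
12.5 31 top [116 211] [273 352]
12.5 31 side [624 115] [752 248]
```

View pics/large_on.png

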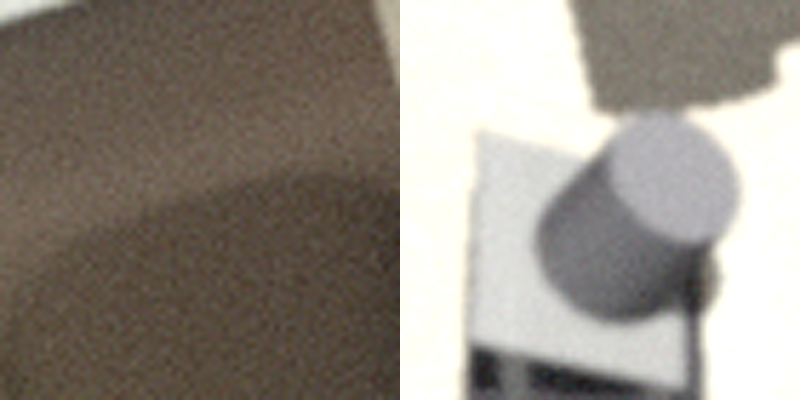

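Request:
{"method": "send_rows", "body": {
  "moves": [
    {"slide":[0.05,-0.22,0],"turn":0,"gripper":1},
    {"slide":[0.1,-0.44,0],"turn":0,"gripper":1},
    {"slide":[0.15,-0.66,0],"turn":0,"gripper":1},
    {"slide":[0.2,-0.88,0],"turn":0,"gripper":1},
    {"slide":[0.22,-0.98,0],"turn":0,"gripper":1}
  ]
}}

```text
time_s: 26.17
tcp_pos: [0.5024, -0.1884, 0.2051]
eef_rot: [-180.0, 0.0, -174.5]
contact_force: [0.7, 0.8, 0.1]
gripper_width: 0.0879
gripper_force: 0.0
```

Request:
{"method": "send_rows", "body": {
  "moves": [
    {"slide":[0.05,-0.22,0],"turn":0,"gripper":1},
    {"slide":[0.1,-0.44,0],"turn":0,"gripper":1},
    {"slide":[0.15,-0.66,0],"turn":0,"gripper":1},
    {"slide":[0.2,-0.88,0],"turn":0,"gripper":1},
    {"slide":[0.22,-0.98,0],"turn":0,"gripper":1}
  ]
}}

```text
time_s: 26.58
tcp_pos: [0.484, -0.3383, 0.2049]
eef_rot: [-180.0, -0.0, -174.5]
contact_force: [-0.0, 0.1, -0.1]
gripper_width: 0.0875
gripper_force: 0.0
```

```bash
cat > fit.py <<'E'
import cv2,numpy as np
from tri import *
from scipy.optimize import differential_evolution, minimize
from plant import optics
F=np.array([.542,.2384,.045]); B=R.from_euler("ZY",[np.radians(5.5),-np.radians(26)]).as_matrix()
A=np.linspace(0,2*np.pi,120,endpoint=False)
def circ(p,r,t):  # p: x,y,z(mm) in post frame, tilt-x, tilt-y deg
    q=R.from_euler("xy",[p[3],-p[4]],degrees=True).apply(np.c_[r*np.cos(A),r*np.sin(A),0*A+t])+p[:3]
    return F+(q/1e3)@B.T
def edges(g,X,c,off):
    """signed inside-outside contrast magnitude along curve"""
    q=proj(c,X)+off; m=q.mean(0); n=(q-m)/np.linalg.norm(q-m,axis=1)[:,None]
    s=lambda k:cv2.remap(g,(q+n*k).astype(np.float32)[:,None,0],(q+n*k).astype(np.float32)[:,None,1],cv2.INTER_LINEAR).ravel()
    return np.minimum(abs(s(1.2)-s(-1.2)),40).mean()
imgs={}
for c in ("top","side"):
    ims=[optics.capture(c)["img"].astype(np.float32).mean(2) for _ in range(6)]; imgs[c]=np.mean(ims,0)
    cv2.imwrite(f"pics/{c}_last.png",imgs[c])
# per-camera pixel offset from the post tip/plate corner bias, fitted on the first pictures
T=lambda u,v:(172+(u+.5)/6.25-.5,197+(v+.5)/6.25-.5); S=lambda u,v:(245+(u+.5)/6.25-.5,240+(v+.5)/6.25-.5)
tip=F+B@[0,0,.048]; off={"top":np.array(T(175,215))-proj("top",tip)[0],"side":np.array(S(238,122))-proj("side",tip)[0]}
print("off",off)
def cost(p): return -sum(edges(imgs[c],circ(p,32.5,74),c,off[c]) for c in imgs)
r=differential_evolution(cost,[(-16,4),(-8,8),(-3,12),(-8,8),(-10,10)],seed=1,maxiter=150,tol=1e-6); print("large",r.x,r.fun)
for p in ([-12.5,0,0,0,0],[-8,0,0,0,5],[-8,0,0,0,0]): print(p,minimize(cost,p,method="Nelder-Mead",options=dict(initial_simplex=np.vstack([p]+[np.array(p)+np.eye(5)[i]*1.5 for i in range(5)]))).x,cost(p))
out=[]
for c in imgs:
    u,v=np.round(proj(c,F+B@[0,0,.04])[0]).astype(int); k=400/70; a=cv2.resize(imgs[c][v-35:v+35,u-35:u+35],(400,400),interpolation=cv2.INTER_CUBIC)
    a=cv2.cvtColor(np.clip(a*1.6,0,255).astype(np.uint8),cv2.COLOR_GRAY2BGR)
    for rr,t,col in((32.5,74,(0,0,255)),(35,0,(0,255,0))):
        cv2.polylines(a,[np.round((proj(c,circ(r.x,rr,t))+off[c]-[u-35,v-35]+.5)*k-.5).astype(np.int32)],True,col,1)
    out.append(a)
cv2.imwrite("pics/fit.png",np.hstack(out))
E
python3 fit.py
```

```text
off {'top': array([ 0.8076, -0.0687]), 'side': array([-0.1031,  0.7199])}
large [-11.3552  -1.5175  -0.0291   0.389    1.4174] -53.57556915283203
[-12.5, 0, 0, 0, 0] [-12.4341  -0.6322   0.1138   1.0987   0.5667] -49.31546
[-8, 0, 0, 0, 5] [-7.6366 -0.3267  0.7524  1.223   4.2061] -47.372902
[-8, 0, 0, 0, 0] [-11.0478   0.1722   0.517    1.5304   1.4565] -35.891052[ WARN:0@5.337] global loadsave.cpp:1063 imwrite_ Unsupported depth image for selected encoder is fallbacked to CV_8U.
```

View pics/fit.png

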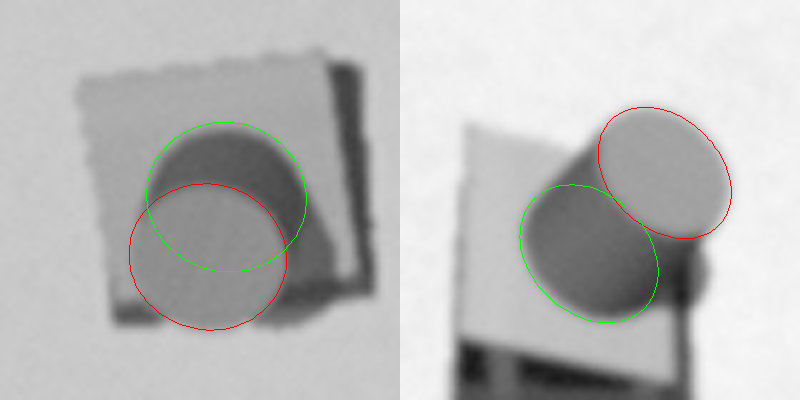

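```bash
python3 -c "
from plant import order
print(order.close_job())"
```

```text
the job is handed in; nothing more can be done
None
```

All three cups are nested mouth down on the grey stand's post and released, and the job is handed in; no verdict came back. The last camera fit put the large cup's rim flat on the plate, about 11.4–12.4 mm from the post's foot (limit 13 mm), and I steered clear of the tape dispenser, bottle and puck but did not re-measure them.

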